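# Count curtain weights through the gate

### The arm

A 6-joint arm with a two-finger parallel gripper is mounted at the origin on the work surface. World frame = base frame: x ahead of the robot, y to its left, z up, the work surface at z = 0. Lengths are in m, angles in degrees, forces in N, time in s.
With the tool pointing down it reaches from about 0.3 to 0.75 m from the base axis. Payload 8.5 kg.
Tool frame: the origin (TCP) lies on the centre line of the jaws, within the pads' length; the fingertips stand 14 mm ahead of it and the grasp point (between the pads) lies 5 mm behind it; z points along the fingers, x is the direction in which the jaws open and shut, and the axes are right-handed (so a half turn about z gives the same grasp; the last joint's range is limited). The gripper opens to 85 mm and grips with 20 to 120 N. Pads are 22 mm wide; open, the fingers measure 114 mm over their backs; the gripper's body (76 mm by 85 mm) begins 54 mm behind the grasp point. The pads swing forward as they close: fully open they stand 13 mm farther back than shut.
Start: joints at [52.351, 21.807, 74.336, -0, 83.858, -12.336], TCP at [0.235, 0.497, 0.245] pointing down, gripper open.
Joint ranges: [-178.18, 178.18], [-50.72, 133.34], [12.68, 142.11], [-81.47, 261.47], [9.98, 163.14], [-165.26, 165.26]. Speed limits (degrees/s): [136.94, 136.94, 180, 180, 180, 180].

### API

Orientations are given as a 3x3 rotation matrix whose columns are the frame's x, y, z axes.
In Python, from rig import * gives the robot as it stands.
- The arm moves only by the shell command python3 -m crank 'ROWS' [FORCE]. ROWS is JSON, one flat list of numbers, 7 for each row, row after row: the turn, a rotation vector about the world's x, y, z in rad, then the shift along the world's x, y, z in m, then the opening in per cent of the stroke, from 0 (shut) to 100 (fully open). A call has 1 to 20 rows; each row shifts and turns the commanded pose from where the row before left it; what a row does not reach is not made up. A row lasts 1/10 s, in which the tool goes at most 50 mm and 8.59 degrees, less where a joint would pass 70% of its speed; a pose out of reach is approached as far as the arm can. A call is refused whole if a number of a shift passes 0.05 or a number of a turn 0.15, either way. A call with a gripper value outside its range is refused whole. The fingers move at their own pace and stop on an object; FORCE is the grip in N (left out, the last holds). Time passes only in rows, so rows that do not move let the fingers close. It gives the time, the measured TCP pose, the force and the opening at its end, in the units of the state.
- observe(): the state, without advancing time (a new reading comes with each control period).
- get_image(name): name is "side" or "top"; returns a dict with "frame" (480x640x3 uint8, red, green, blue), "fov_y" (degrees; the focal length in pixels is half the picture's height over the tangent of half this angle, whatever the lens; pixels are square), "cx", "cy" (the principal point, pixels), "world_to_cam" (4x4, takes a point from world to camera coordinates). Camera axes: x right, y up, looking along -z (the intrinsics and any distortion apply to the point x, -y, -z); pixel columns grow to the right and rows downward; lengths in m; the calibration is good to about 2 mm. A picture is of the moment at which its call begins. There is no depth.
- close_job(): hands the job in, once; it reports no verdict.
The state is a dict: "time_s": time; "q": joint angles; "qvel": joint speeds; "joint_efforts": joint torques, N m; "position": TCP position; "tool_rot": TCP orientation; "ft_force": force on the tool from outside, world axes, zero at the start; "wrist_torque": the same for the moment, N m; "grip_width": finger opening in m.
Only numpy, scipy, OpenCV 4.12 (cv2) and the standard library are available. Lean on these libraries where they do the work, as an engineer would, in place of code of your own. Each camera call takes 0.05 s, during which the arm holds its last target. There are 200 camera calls.

### The job

On the raised wooden counting board lie three solid round metal curtain weights. With the fingertips, sweep them along the board, one at a time, through the narrow gate in the metal fence so that they drop into the slot behind it, letting each weight lie still in the slot before the next one goes through. Pick nothing up, and leave the open eyelet ring and all the other things where they are.

Things in the scene. Friction and masses are not known exactly. Their poses are not given: they have to be found in the camera images.
- board: the fixed plywood counting board; flat deck 55 mm above the table. Origin at table height; x points along the deck to the fence and through the gate, y across, z up; spans x -165 to 120 mm, y -180 to 180 mm. Rims 6 mm thick, 10 mm high line the side edges (y = +-180 mm) before the fence; the edge at x = -165 mm is open. The weights lie before the fence
- gate (a point): middle of the gate's threshold at deck height (55 mm), at x 40, y 0 mm of the board, on the near face of the fence. The aluminium fence runs along the board's y, 8 mm thick (x 40 to 48 mm), 14 mm high above the deck, broken only by the gate, an opening 44 mm wide
- slot (a point): middle of the slot's floor, 50 mm below the deck, 32 mm beyond gate. The slot is 44 mm wide and spans board x 40 to 104 mm, so it begins right at the fence's near face: a weight tips in once its centre is some millimetres past x = 40 mm, and the fingers need not enter the gate
- weight1_center (a point): centre of a solid round steel curtain weight, a disc 32 mm across and 8 mm thick, about 45 g, lying flat on the deck and sliding freely; this point is 4 mm above its underside; all three weights are alike
- weight2_center (a point): centre of a solid round steel curtain weight, a disc 32 mm across and 8 mm thick, about 45 g, lying flat on the deck and sliding freely; this point is 4 mm above its underside
- weight3_center (a point): centre of a solid round steel curtain weight, a disc 32 mm across and 8 mm thick, about 45 g, lying flat on the deck and sliding freely; this point is 4 mm above its underside
- weight1: the same weight as weight1_center; origin at the centre of its underside
- weight2: the same weight as weight2_center; origin at the centre of its underside
- weight3: the same weight as weight3_center; origin at the centre of its underside
- eyelet: a loose steel eyelet ring, 52 mm outside, 32 mm hole, 8 mm high, lying on the deck among the weights; origin at the centre of its underside. Not to be moved
- spool: a grey thread spool, 28 mm across, 36 mm high, standing on the deck beyond the fence, on the -y side of the slot; origin at the centre of its underside. Not to be moved
- thimble: a brass thimble, 23 mm across, 24 mm high, standing on the deck beyond the fence, on the +y side of the slot; origin at the centre of its underside. Not to be moved
- cone: a white thread cone, 72 mm across, 145 mm high, standing on the table to the left of the board; not to be moved
- tape: a round yellow tape measure, 64 mm across, 24 mm high, on the table to the left of the board; not to be moved
- chalk: a flat piece of tailor's chalk, 55 x 35 x 12 mm, on the table to the right of the board; not to be moved
- shears: shears with black handles, 250 mm long, lying on the table to the right of the board; not to be moved

How it is judged (in metres and radians):
On the way, in this order (a step that is already met when the one before it is completed fails the run):
1. one weight lies still in the slot while the other two are still up on the deck ((((x of weight1_center in the frame of board between 0.038 and 0.106 m and y of weight1_center in the frame of board between -0.024 and 0.024 m and z of weight1_center in the frame of board below 0.05 m) and linear speed of weight1 below 0.02 m/s and z of each of weight2_center, weight3_center in the frame of board above 0.0565 m) or ((x of weight2_center in the frame of board between 0.038 and 0.106 m and y of weight2_center in the frame of board between -0.024 and 0.024 m and z of weight2_center in the frame of board below 0.05 m) and linear speed of weight2 below 0.02 m/s and z of each of weight1_center, weight3_center in the frame of board above 0.0565 m) or ((x of weight3_center in the frame of board between 0.038 and 0.106 m and y of weight3_center in the frame of board between -0.024 and 0.024 m and z of weight3_center in the frame of board below 0.05 m) and linear speed of weight3 below 0.02 m/s and z of each of weight1_center, weight2_center in the frame of board above 0.0565 m))), for 0.2 s.
2. two weights lie still in the slot while the third is still up on the deck (((z of weight1_center in the frame of board above 0.0565 m and (x of weight2_center in the frame of board between 0.038 and 0.106 m and y of weight2_center in the frame of board between -0.024 and 0.024 m and z of weight2_center in the frame of board below 0.05 m) and linear speed of each of weight2, weight3 below 0.02 m/s and (x of weight3_center in the frame of board between 0.038 and 0.106 m and y of weight3_center in the frame of board between -0.024 and 0.024 m and z of weight3_center in the frame of board below 0.05 m)) or (z of weight2_center in the frame of board above 0.0565 m and (x of weight1_center in the frame of board between 0.038 and 0.106 m and y of weight1_center in the frame of board between -0.024 and 0.024 m and z of weight1_center in the frame of board below 0.05 m) and linear speed of each of weight1, weight3 below 0.02 m/s and (x of weight3_center in the frame of board between 0.038 and 0.106 m and y of weight3_center in the frame of board between -0.024 and 0.024 m and z of weight3_center in the frame of board below 0.05 m)) or (z of weight3_center in the frame of board above 0.0565 m and (x of weight1_center in the frame of board between 0.038 and 0.106 m and y of weight1_center in the frame of board between -0.024 and 0.024 m and z of weight1_center in the frame of board below 0.05 m) and linear speed of each of weight1, weight2 below 0.02 m/s and (x of weight2_center in the frame of board between 0.038 and 0.106 m and y of weight2_center in the frame of board between -0.024 and 0.024 m and z of weight2_center in the frame of board below 0.05 m)))), for 0.2 s.
At the end, for the whole second after the job is handed in: all three weights are in the slot, each centre below the deck by 5 mm or more and within the slot's outline (2 mm over), and at rest (under 20 mm/s) (x of weight1_center in the frame of board between 0.038 and 0.106 m and y of weight1_center in the frame of board between -0.024 and 0.024 m and z of each of weight1_center, weight2_center, weight3_center in the frame of board below 0.05 m and linear speed of each of weight1, weight2, weight3 below 0.02 m/s and x of weight2_center in the frame of board between 0.038 and 0.106 m and y of weight2_center in the frame of board between -0.024 and 0.024 m and x of weight3_center in the frame of board between 0.038 and 0.106 m and y of weight3_center in the frame of board between -0.024 and 0.024 m); the robot touches nothing.
It fails at once if a weight is lifted more than 10 mm off the deck (z of any of weight1_center, weight2_center, weight3_center in the frame of board above 0.069 m).
It fails at once if the eyelet ring, spool or thimble is lifted more than 15 mm off the deck (z of any of eyelet, spool, thimble in the frame of board above 0.07 m).
It fails at once if the eyelet ring, spool or thimble is moved more than 30 mm (distance of any of eyelet, spool, thimble from where it was at the start of the episode above 0.03 m).
It fails at once if the thread cone, tape measure, chalk or shears are moved more than 30 mm (distance of any of cone, tape, chalk, shears from where it was at the start of the episode above 0.03 m).
It also fails if it takes over 64 s, if anything falls off the work surface, if the arm or the gripper's body presses on something with over 40 N, if the wrist force passes 120 N, or if a joint passes its speed limit or range.

## Working session

There is one attempt and no reset: what is moved stays moved. The work goes in short steps, Python scripts to look and compute and a shell command to move; the robot and the scene stay as the last step left them, time stands still between calls to the robot, and variables do not carry over. Pictures are saved under pics/ and viewed, about 8 in all and at most 12, crops included, and the job is handed in when it is done.

```bash
mkdir -p pics
python3 - <<'E'
from rig import *
import cv2
for n in("top","side"):
    g=get_image(n); cv2.imwrite(f"pics/{n}0.png",g["frame"][:,:,::-1]); print({k:v for k,v in g.items() if k!="frame"})
s=observe();print(s)
E
```

```text
{'fov_y': 43.562911613040086, 'cx': 319.2504352644441, 'cy': 240.3462645038621, 'world_to_cam': array([[-0.02129645, -0.99970148, -0.01197513,  0.02195915],
       [ 0.98025296, -0.02323449,  0.19637795, -0.56964786],
       [-0.19659757, -0.00755651,  0.98045515, -1.36719507],
       [ 0.        ,  0.        ,  0.        ,  1.        ]])}
{'fov_y': 53.8340169724058, 'cx': 317.70035866226476, 'cy': 235.303528211793, 'world_to_cam': array([[ 0.99091292, -0.13378754, -0.01387395, -0.555898  ],
       [ 0.09239029,  0.60205471,  0.79309152, -0.10307885],
       [-0.09775289, -0.78716645,  0.60894446, -1.37220279],
       [ 0.        ,  0.        ,  0.        ,  1.        ]])}
{'time_s': 0.1, 'q': array([ 5.23516744e+01,  2.18365157e+01,  7.43783129e+01, -4.65980226e-05,
        8.38577984e+01, -1.23346948e+01]), 'qvel': array([ 0.02454448, -0.16104562, -0.09469945, -0.01634239, -0.01175301,
        0.10587291]), 'joint_efforts': array([ 3.98287171e-03, -4.49224734e+01, -2.31657171e+01, -2.05198307e-04,
        3.68445806e-03, -3.38599932e-06]), 'position': array([0.23500916, 0.49699994, 0.24479161]), 'tool_rot': array([[ 4.27572376e-01,  9.03980788e-01, -7.73613802e-04],
       [ 9.03980270e-01, -4.27572991e-01, -1.00413103e-03],
       [-1.23849153e-03, -2.69992921e-04, -9.99999197e-01]]), 'ft_force': array([-0.00602467, -0.24003209, -0.21763239]), 'wrist_torque': array([-0.01796445, -0.02526001,  0.01221379]), 'grip_width': 0.08546916689417268}
```

View pics/top0.png

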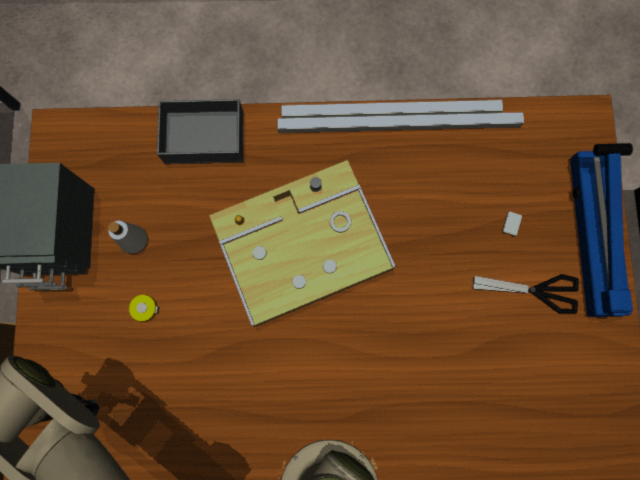

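View pics/side0.png

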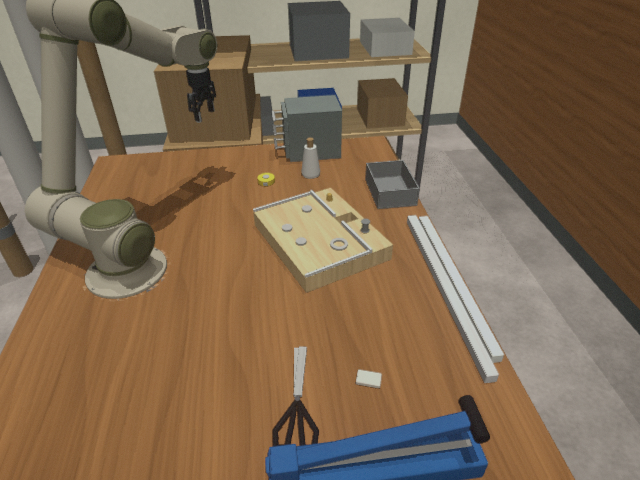

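The top view shows weights near (259,253), (299,282) and (330,267), the eyelet at (340,221), and the gate near (290,210). The board is turned about 20°. I'll measure these more closely.

```bash
cat > h.py <<'E'
from rig import *
import cv2, numpy as np
def ray(g,u,v,z):
    f=240/np.tan(np.radians(g["fov_y"]/2)); M=g["world_to_cam"]; R=M[:3,:3]; c=-R.T@M[:3,3]
    d=R.T@np.array([(u-g["cx"])/f,-(v-g["cy"])/f,-1]); return c+d*(z-c[2])/d[2]
def proj(g,p):
    f=240/np.tan(np.radians(g["fov_y"]/2)); M=g["world_to_cam"]; q=M[:3,:3]@p+M[:3,3]
    return g["cx"]+f*q[0]/-q[2], g["cy"]-f*q[1]/-q[2]
def blobs(g,lo=40,hi=2000,roi=(200,150,400,330)):
    x0,y0,x1,y1=roi; im=g["frame"][y0:y1,x0:x1]; hsv=cv2.cvtColor(im,cv2.COLOR_RGB2HSV)
    m=((hsv[...,1]<70)&(hsv[...,2]>90)).astype(np.uint8)
    n,l,st,c=cv2.connectedComponentsWithStats(m)
    return [(c[i]+[x0,y0],st[i]) for i in range(1,n) if lo<st[i][4]<hi]
def crop(g,name,roi,k):
    x0,y0,x1,y1=roi; cv2.imwrite("pics/"+name,cv2.resize(g["frame"][y0:y1,x0:x1,::-1],None,fx=k,fy=k,interpolation=cv2.INTER_CUBIC))
E
python3 - <<'E'
from h import *
g=get_image("top"); crop(g,"c1.png",(200,150,400,330),4)
for c,s in blobs(g): print(c.round(1),s,ray(g,*c,.063).round(4))
x0,y0=200,150; im=g["frame"][y0:330,x0:400]; hsv=cv2.cvtColor(im,cv2.COLOR_RGB2HSV)
m=((hsv[...,0]>19)&(hsv[...,0]<34)&(hsv[...,1]>60)&(hsv[...,2]>100)).astype(np.uint8)
m=cv2.morphologyEx(m,cv2.MORPH_CLOSE,np.ones((5,5)))
c=max(cv2.findContours(m,0,1)[0],key=cv2.contourArea)
r=cv2.minAreaRect(c); b=cv2.boxPoints(r)+[x0,y0]; print(r,b)
for q in b: print(ray(g,*q,.055).round(4))
g=get_image("side"); 
for c,s in blobs(g,20,3000,(240,180,400,290)): print("side",c.round(1),s,ray(g,*c,.063).round(4))
E
```

```text
[218.4 150.9] [ 0  0 37  3 94] [0.7969 0.2501 0.063 ]
[315.2 181.8] [110  27  11  11  91] [0.7126 0.0157 0.063 ]
[353.7 213.5] [ 98  35  97  82 536] [ 0.6318 -0.0743  0.063 ]
[339.8 221.1] [129  61  22  21 238] [ 0.6142 -0.0406  0.063 ]
[243.2 257.5] [ 19  66  63 110 529] [0.5319 0.1888 0.063 ]
[258.9 252.3] [ 52  96  14  14 149] [0.5434 0.1517 0.063 ]
[329.2 265.7] [123 109  14  14 150] [ 0.5076 -0.0129  0.063 ]
[298.6 281.2] [ 92 125  14  14 153] [0.4727 0.0592 0.063 ]
((100.33032989501953, 91.49269104003906), (118.68253326416016, 150.77877807617188), 67.69379425048828) [[208.05908012 215.20652771]
 [347.55485535 157.97749329]
 [392.60157776 267.77885437]
 [253.10580444 325.00788879]]
[0.6381 0.2745 0.055 ]
[ 0.7735 -0.0642  0.055 ]
[ 0.5006 -0.1617  0.055 ]
[0.3744 0.1663 0.055 ]
side [387.3 185. ] [134   0  26  12 271] [0.8338 0.2444 0.063 ]
side [299.8 202.2] [ 13  10  84  27 427] [0.5282 0.1853 0.063 ]
side [306.4 208.1] [62 24 10  9 68] [0.5457 0.1485 0.063 ]
side [320.8 247. ] [  23   31  112   67 1045] [ 0.5635 -0.0535  0.063 ]
side [365.1 221.1] [121  39   9   6  43] [0.7146 0.0504 0.063 ]
side [338.6 243.3] [ 89  57  20  14 168] [ 0.6164 -0.0444  0.063 ]
```

View pics/c1.png

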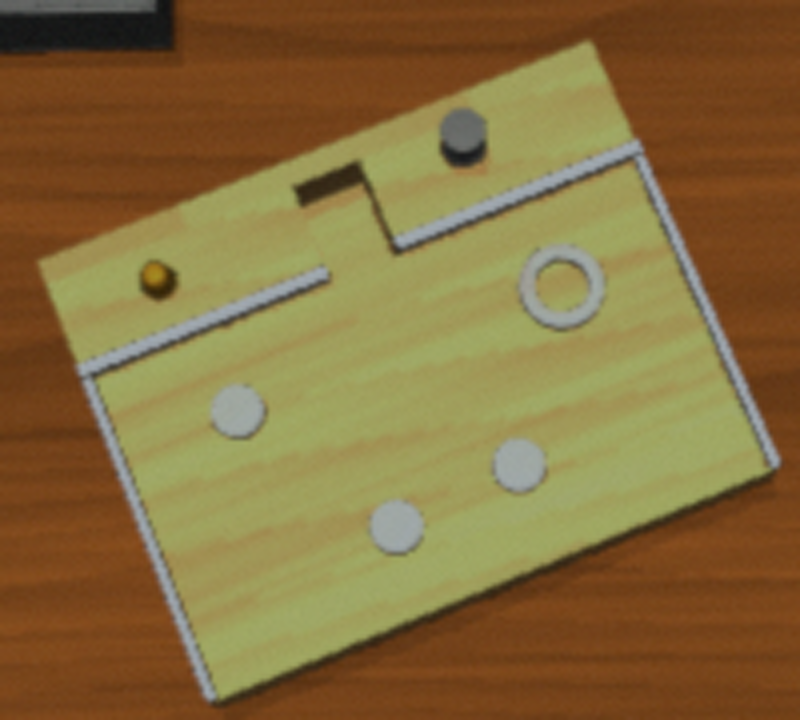

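The crop (×4) gives deck corners at (38,263), (592,40), (772,475) and (213,702). The fence's gate ends are near (328,280) and (397,250). I'll fit the board frame to these.

```bash
cat >> h.py <<'E'
def board(g):
    P=np.array([[38,263],[592,40],[772,475],[213,702],[329,282],[397,251]])/4+[200-.4,150-.4]
    L=np.array([[120,180],[120,-180],[-165,-180],[-165,180],[40,22],[40,-22]])/1e3
    W=np.array([ray(g,*p,.055)[:2] for p in P])
    lc,wc=L.mean(0),W.mean(0); H=(L-lc).T@(W-wc); th=np.arctan2(H[0,1]-H[1,0],H[0,0]+H[1,1])
    R=np.array([[np.cos(th),-np.sin(th)],[np.sin(th),np.cos(th)]]); o=wc-R@lc
    return R,o,th,(W-o)@R-L
E
python3 - <<'E'
from h import *
g=get_image("top"); R,o,th,e=board(g); print(np.degrees(th),o,(e*1e3).round(1))
for n,u,v in(("eye",339.8,221.1),("A",258.9,252.3),("B",329.2,265.7),("C",298.6,281.2)):
    w=ray(g,u,v,.063)[:2]; print(n,w.round(4),((w-o)@R).round(4))
print("gate",o+R@[.04,0], "x",R[:,0],"y",R[:,1])
E
```

```text
21.008110746484498 [0.59192808 0.06179198] [[-1.9 -0.2]
 [ 0.5 -1.2]
 [-1.7  4.7]
 [-0.6 -3.9]
 [ 0.7  0.6]
 [ 2.9 -0.1]]
eye [ 0.6141 -0.0407] [-0.016  -0.1036]
A [0.5434 0.1517] [-0.0131  0.1013]
B [ 0.5077 -0.0129] [-0.1054 -0.0395]
C [0.4728 0.0592] [-0.1121  0.0403]
gate [0.62926926 0.07613198] x [0.93352969 0.3585001 ] y [-0.3585001   0.93352969]
```

```bash
python3 -m crank '[0,0,0.0673,0.02,-0.0436,0,26, 0,0,0.0673,0.02,-0.0436,0,26, 0,0,0.0673,0.02,-0.0436,0,26, 0,0,0.0673,0.02,-0.0436,0,26, 0,0,0.0673,0.02,-0.0436,0,26, 0,0,0.0673,0.02,-0.0436,0,26, 0,0,0.0673,0.02,-0.0436,0,26, 0,0,0.0673,0.02,-0.0436,0,26, 0,0,0.0673,0.02,-0.0436,0,26, 0,0,0.0673,0.02,-0.0436,0,26, 0,0,0.0673,0.02,-0.0436,0,26, 0,0,0.0673,0.02,-0.0436,0,26, 0,0,0,0,0,0,26, 0,0,0,0,0,0,26]' 20
cat >> h.py <<'E'
O=np.array([0.5919,0.0618]); TH=np.radians(21.0)
RB=np.array([[np.cos(TH),-np.sin(TH)],[np.sin(TH),np.cos(TH)]])
def state(*way):
    s=observe(); p=s["position"]; print("t",s["time_s"],"pos",p.round(4),"board",((p[:2]-O)@RB).round(4),"toolx deg",np.degrees(np.arctan2(s["tool_rot"][1,0],s["tool_rot"][0,0])).round(1),"tz",s["tool_rot"][:,2].round(3),"F",s["ft_force"].round(1),"w",round(s["grip_width"],4))
    q=p[:2]
    for w in way: t=O+RB@np.array(w)/1e3; print(w,"delta",(t-q).round(4)); q=t
E
python3 -c "
from h import *
state((-140,-39.5),(-60,0),(25,0))"
```

```text
time_s: 1.65
position: [0.4751, -0.0266, 0.2449]
tool_rot: [[-0.356, 0.935, -0.001], [0.935, 0.356, 0.0], [0.001, -0.001, -1.0]]
ft_force: [-0.6, 1.2, 0.2]
grip_width: 0.0221
t 1.65 pos [ 0.4751 -0.0266  0.2449] board [-0.1407 -0.0407] toolx deg 110.8 tz [-0.001  0.    -1.   ] F [-0.6  1.2  0.2] w 0.0221
(-140, -39.5) delta [0.0002 0.0014]
(-60, 0) delta [0.0605 0.0655]
(25, 0) delta [0.0794 0.0305]
```

```bash
python3 -m crank '[0,0,0.003,0,0.0014,-0.04,26, 0,0,0,0,0,-0.04,26, 0,0,0,0,0,-0.04,26, 0,0,0,0,0,-0.035,26, 0,0,0,0,0,-0.007,26, 0,0,0,0,0,0,26, 0,0,0,0,0,0,26]'; python3 -c "
from h import *
state((-60,0),(25,0))
g=get_image('top');crop(g,'c2.png',(200,150,400,330),3)
g=get_image('side');crop(g,'s2.png',(240,170,400,290),5)"
```

```text
time_s: 2.35
position: [0.4759, -0.0243, 0.0849]
tool_rot: [[-0.361, 0.933, 0.003], [0.933, 0.361, -0.001], [-0.002, 0.002, -1.0]]
ft_force: [0.6, -0.2, 0.3]
grip_width: 0.0222
t 2.35 pos [ 0.4759 -0.0243  0.0849] board [-0.1392 -0.0388] toolx deg 111.2 tz [ 0.003 -0.001 -1.   ] F [ 0.6 -0.2  0.3] w 0.0222
(-60, 0) delta [0.06   0.0646]
(25, 0) delta [0.0794 0.0305]
```

View pics/s2.png

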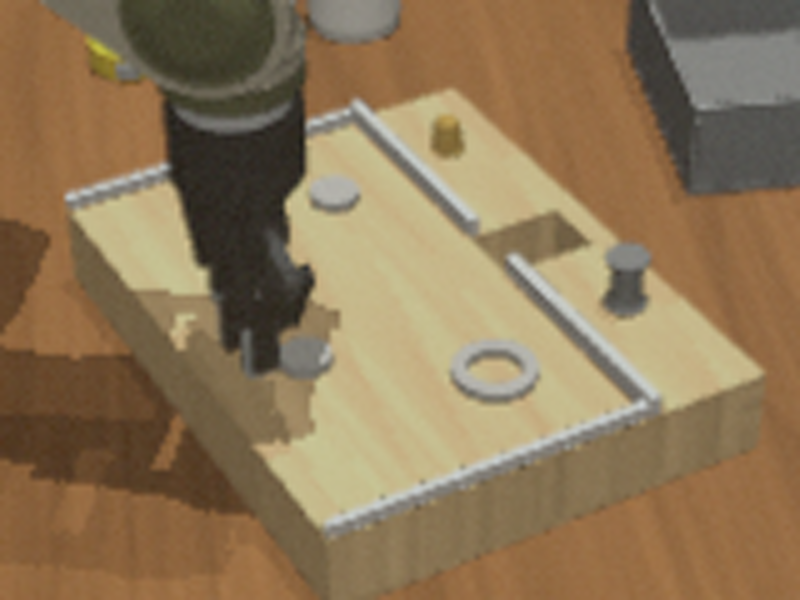

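The fingertips (crop 262,365) stand just behind weight B (305,355), clear of the deck. I'll go down and check the force.

```bash
python3 -m crank '[0,0,0,-0.002,-0.001,-0.005,26, 0,0,0,0,0,-0.004,26, 0,0,0,0,0,-0.004,26, 0,0,0,0,0,0,26]'; python3 -c "
from h import *
state((-118,-39.5),(-30,0),(24,0))"
```

```text
time_s: 2.85
position: [0.4729, -0.0256, 0.0698]
tool_rot: [[-0.36, 0.933, -0.001], [0.933, 0.36, 0.0], [0.001, -0.001, -1.0]]
ft_force: [-0.3, -0.0, 0.3]
grip_width: 0.0221
t 2.85 pos [ 0.4729 -0.0256  0.0698] board [-0.1424 -0.039 ] toolx deg 111.1 tz [-0.001  0.    -1.   ] F [-0.3 -0.   0.3] w 0.0221
(-118, -39.5) delta [0.023  0.0083]
(-30, 0) delta [0.068  0.0684]
(24, 0) delta [0.0504 0.0194]
```

```bash
python3 -m crank '[0,0,0,0.0077,0.0028,0.0015,26, 0,0,0,0.0077,0.0028,0,26, 0,0,0,0.0077,0.0028,0,26, 0,0,0,0.0068,0.00684,0,26, 0,0,0,0.0068,0.00684,0,26, 0,0,0,0.0068,0.00684,0,26, 0,0,0,0.0068,0.00684,0,26, 0,0,0,0.0068,0.00684,0,26, 0,0,0,0.0068,0.00684,0,26, 0,0,0,0.0068,0.00684,0,26, 0,0,0,0.0068,0.00684,0,26, 0,0,0,0.0068,0.00684,0,26, 0,0,0,0.0068,0.00684,0,26, 0,0,0,0,0,0,26]'; python3 -c "
from h import *
state((24,0))
g=get_image('top');crop(g,'c3.png',(200,150,400,330),3)
g=get_image('side');crop(g,'s3.png',(240,170,400,290),5)"
```

```text
time_s: 4.25
position: [0.565, 0.052, 0.0717]
tool_rot: [[-0.361, 0.932, 0.001], [0.932, 0.361, 0.0], [-0.0, 0.001, -1.0]]
ft_force: [-1.1, 0.0, -0.5]
grip_width: 0.0221
t 4.25 pos [0.565  0.052  0.0717] board [-0.0286  0.0005] toolx deg 111.2 tz [ 0.001  0.    -1.   ] F [-1.1  0.  -0.5] w 0.0221
(24, 0) delta [0.0493 0.0184]
```

View pics/s3.png

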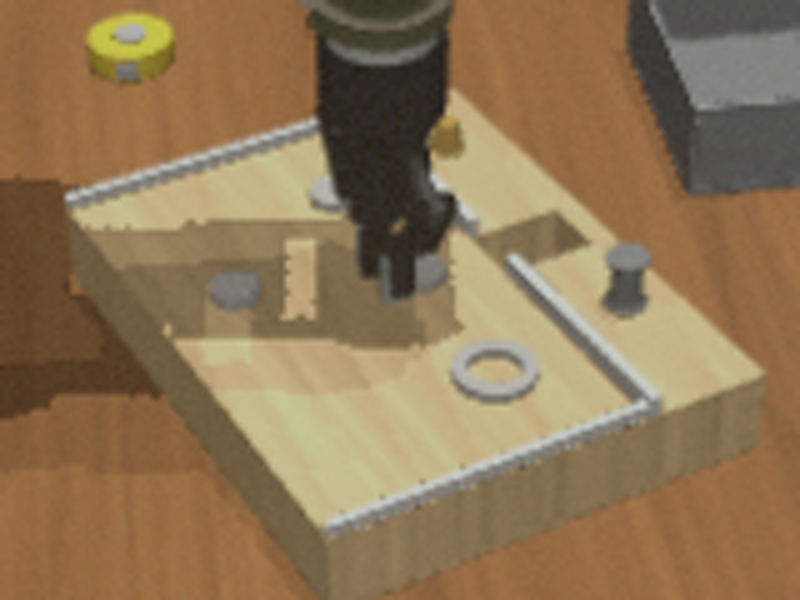

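The weight (428,270) sits in the cradle of the fingers, lined up with the gate (490,245). I'll push on through, hold, then back off.

```bash
python3 -m crank '[0,0,0,0.0083,0.0031,0,26, 0,0,0,0.0083,0.0031,0,26, 0,0,0,0.0083,0.0031,0,26, 0,0,0,0.0083,0.0031,0,26, 0,0,0,0.0083,0.0031,0,26, 0,0,0,0.0083,0.0031,0,26, 0,0,0,0,0,0,26, 0,0,0,0,0,0,26]'; python3 -m crank '[0,0,0,-0.03,-0.0115,0,26, 0,0,0,-0.03,-0.0115,0.02,26, 0,0,0,-0.03,-0.0115,0.03,26, 0,0,0,0,0,0,26]'; python3 -c "
from h import *
state((-147,40.5))
g=get_image('top');cv2.imwrite('pics/t4.png',g['frame'][:,:,::-1])
g=get_image('side');crop(g,'s4.png',(240,170,400,290),5)"
```

```text
time_s: 5.15
position: [0.614, 0.0698, 0.0716]
tool_rot: [[-0.361, 0.933, -0.0], [0.933, 0.361, -0.0], [0.0, -0.0, -1.0]]
ft_force: [0.2, 0.8, 0.1]
grip_width: 0.0221
time_s: 5.55
position: [0.5223, 0.0344, 0.125]
tool_rot: [[-0.359, 0.933, 0.003], [0.933, 0.359, -0.001], [-0.002, 0.003, -1.0]]
ft_force: [0.5, 0.9, 0.4]
grip_width: 0.0225
t 5.55 pos [0.5223 0.0344 0.125 ] board [-0.0748 -0.0006] toolx deg 111.1 tz [ 0.003 -0.001 -1.   ] F [0.5 0.9 0.4] w 0.0225
(-147, 40.5) delta [-0.0821  0.0125]
```

View pics/s4.png

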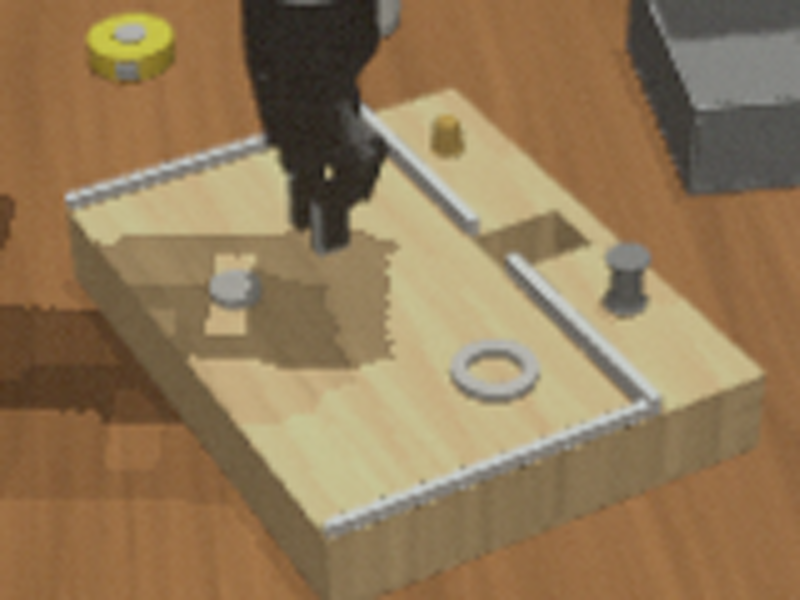

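Weight B is gone from the deck and into the slot. C is at (232,290); it's next.

```bash
python3 -m crank '[0,0,0,-0.041,0.006,0,26, 0,0,0,-0.041,0.0065,0,26, 0,0,0,0,0,0,26, 0,0,0,0,0,-0.03,26, 0,0,0,0,0,-0.015,26, 0,0,0,0,0,-0.008,26, 0,0,0,0,0,0,26]'; python3 -c "
from h import *
state((-125,40.5),(-30,0),(24,0))"
```

```text
time_s: 6.35
position: [0.4423, 0.048, 0.069]
tool_rot: [[-0.361, 0.933, -0.001], [0.933, 0.361, 0.0], [0.0, -0.001, -1.0]]
ft_force: [-6.2, 0.1, 13.4]
grip_width: 0.0223
t 6.35 pos [0.4423 0.048  0.069 ] board [-0.1446  0.0407] toolx deg 111.2 tz [-0.001  0.    -1.   ] F [-6.2  0.1 13.4] w 0.0223
(-125, 40.5) delta [0.0184 0.0069]
(-30, 0) delta [ 0.1032 -0.0038]
(24, 0) delta [0.0504 0.0194]
```

The tips are pressing on the deck at z 0.069, with 13 N. I'll raise 3 mm and push.

```bash
python3 -m crank '[0,0,0,0,0,0.0035,26, 0,0,0,0.0062,0.0023,0,26, 0,0,0,0.0062,0.0023,0,26, 0,0,0,0.0062,0.0023,0,26, 0,0,0,0.0103,-0.0004,0,26, 0,0,0,0.0103,-0.0004,0,26, 0,0,0,0.0103,-0.0004,0,26, 0,0,0,0.0103,-0.0004,0,26, 0,0,0,0.0103,-0.0004,0,26, 0,0,0,0.0103,-0.0004,0,26, 0,0,0,0.0103,-0.0004,0,26, 0,0,0,0.0103,-0.0004,0,26, 0,0,0,0.0103,-0.0004,0,26, 0,0,0,0.0103,-0.0004,0,26, 0,0,0,0,0,0,26]'; python3 -c "
from h import *
state((24,0))
g=get_image('side');crop(g,'s5.png',(240,170,400,290),5)"
```

```text
time_s: 7.85
position: [0.5649, 0.0505, 0.0723]
tool_rot: [[-0.36, 0.933, 0.001], [0.933, 0.36, -0.0], [-0.0, 0.001, -1.0]]
ft_force: [-0.1, 2.0, -0.8]
grip_width: 0.0221
t 7.85 pos [0.5649 0.0505 0.0723] board [-0.0292 -0.0009] toolx deg 111.1 tz [ 0.001 -0.    -1.   ] F [-0.1  2.  -0.8] w 0.0221
(24, 0) delta [0.0494 0.0199]
```

View pics/s5.png

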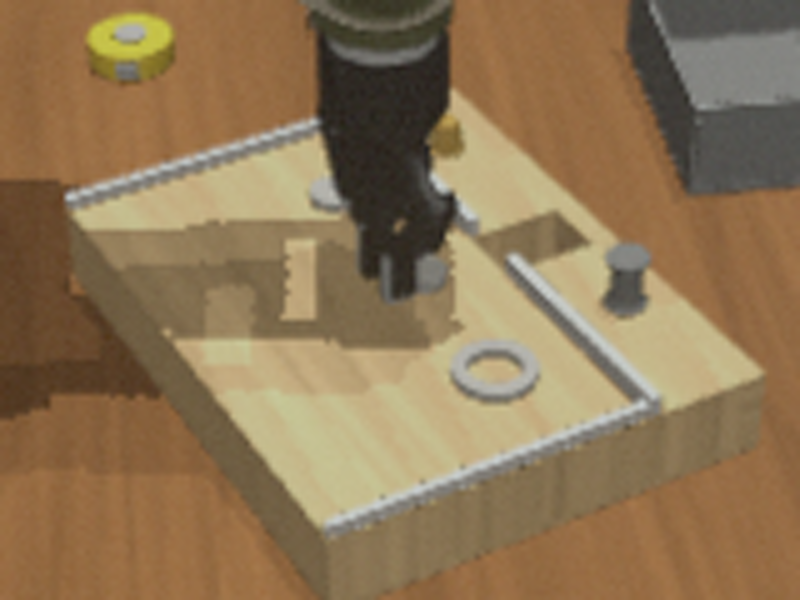

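C (433,273) is in the cradle and lined up, so I'll push it through.

```bash
python3 -m crank '[0,0,0,0.008,0.0038,0,26, 0,0,0,0.0083,0.0033,0,26, 0,0,0,0.0083,0.0032,0,26, 0,0,0,0.0083,0.0032,0,26, 0,0,0,0.0083,0.0032,0,26, 0,0,0,0.0083,0.0032,0,26, 0,0,0,0,0,0,26, 0,0,0,0,0,0,26]'; python3 -m crank '[0,0,0,-0.03,-0.0115,0,26, 0,0,0,-0.03,-0.0115,0.02,26, 0,0,0,-0.03,-0.0115,0.03,26, 0,0,0,0,0,0,26]'; python3 -c "
from h import *
g=get_image('top');
for c,s in blobs(g): print(c.round(1),s[4],((ray(g,*c,.063)[:2]-O)@RB).round(4))
crop(g,'c6.png',(200,150,400,330),3)
g=get_image('side');crop(g,'s6.png',(240,170,400,290),5)
state((-13,145),(-13,40))"
```

```text
time_s: 8.7
position: [0.6131, 0.0707, 0.0722]
tool_rot: [[-0.361, 0.933, -0.0], [0.933, 0.361, -0.0], [0.0, -0.0, -1.0]]
ft_force: [0.2, -0.3, -0.2]
grip_width: 0.0222
time_s: 9.1
position: [0.5214, 0.0352, 0.1255]
tool_rot: [[-0.359, 0.933, 0.003], [0.933, 0.359, -0.001], [-0.002, 0.003, -1.0]]
ft_force: [-0.1, 0.4, 0.8]
grip_width: 0.022
[218.  150.9] 96 [0.2592 0.1032]
[315.2 181.8] 91 [ 0.0962 -0.0863]
[354.2 213.5] 530 [-0.0119 -0.1424]
[288.3 206.5] 41 [ 0.0638 -0.0037]
[344.7 219.3] 127 [-0.0164 -0.1161]
[238.9 260.8] 456 [-0.0142  0.1521]
t 9.2 pos [0.5231 0.0358 0.123 ] board [-0.0735  0.0004] toolx deg 111.1 tz [ 0.002 -0.    -1.   ] F [-0.4  0.6 -0.4] w 0.0223
(-13, 145) delta [0.0047 0.1567]
(-13, 40) delta [ 0.0376 -0.098 ]
```

View pics/s6.png

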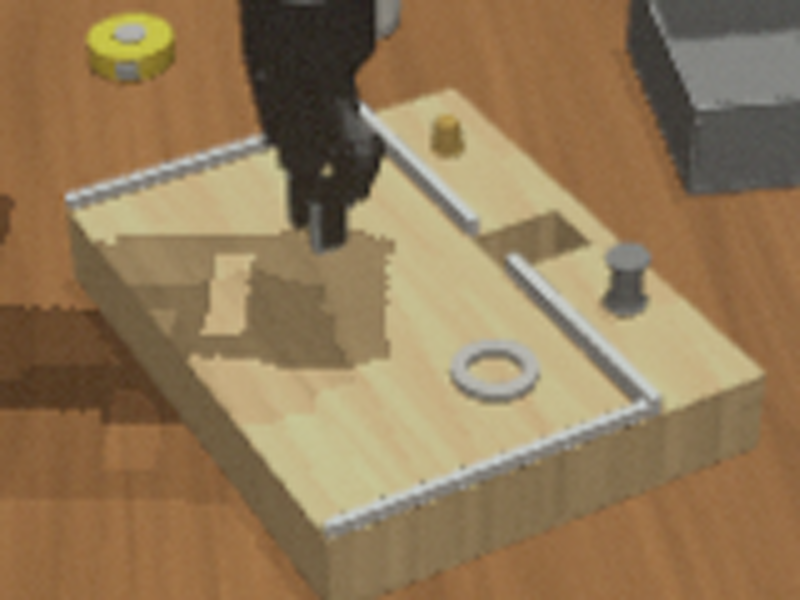

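Both are in. For A, I'll turn the tool −90° so the cradle pushes along board −y.

```bash
python3 -m crank '[0,0,-0.1428,0.0007,0.0137,0,26, 0,0,-0.1428,0.0007,0.0137,0,26, 0,0,-0.1428,0.0007,0.0137,0,26, 0,0,-0.1428,0.0007,0.0137,0,26, 0,0,-0.1428,0.0007,0.0137,0,26, 0,0,-0.1428,0.0007,0.0137,0,26, 0,0,-0.1428,0.0007,0.0137,0,26, 0,0,-0.1428,0.0007,0.0137,0,26, 0,0,-0.1428,0.0007,0.0137,0,26, 0,0,-0.1428,0.0007,0.0137,0,26, 0,0,-0.1428,0.0007,0.0137,0,26, 0,0,0,0,0,0,26, 0,0,0,0,0,0,26]'; python3 -c "
from h import *
g=get_image('side')
for c,s in blobs(g,20,3000,(240,180,400,290)): print('side',c.round(1),s[4],((ray(g,*c,.063)[:2]-O)@RB).round(4))
state((-13,138),(-13,24))"
```

```text
time_s: 10.5
position: [0.5309, 0.1868, 0.1214]
tool_rot: [[0.931, 0.365, -0.001], [0.365, -0.931, -0.0], [-0.001, -0.0, -1.0]]
ft_force: [0.7, -0.6, -0.7]
grip_width: 0.0226
side [387.4 185. ] 272 [0.2913 0.0836]
side [301.  202.3] 376 [-0.0121  0.1355]
side [306.3 208.2] 64 [-0.0129  0.0968]
side [365.1 221.2] 44 [ 0.1104 -0.055 ]
side [326.2 250.3] 899 [-0.062  -0.1182]
side [338.7 243.2] 170 [-0.0145 -0.1078]
t 10.55 pos [0.5309 0.1865 0.1216] board [-0.0123  0.1383] toolx deg 21.3 tz [-0.001 -0.    -1.   ] F [-0.1 -0.7 -0.2] w 0.0225
(-13, 138) delta [-0.0006 -0.0005]
(-13, 24) delta [ 0.0409 -0.1064]
```

```bash
python3 -m crank '[0,0,0,-0.0006,-0.0005,-0.03,26, 0,0,0,0,0,-0.02,26, 0,0,0,0,0,0,26, 0,0,0,0.0034,-0.0089,0,26, 0,0,0,0.0034,-0.0089,0,26, 0,0,0,0.0034,-0.0089,0,26, 0,0,0,0.0034,-0.0089,0,26, 0,0,0,0.0034,-0.0089,0,26, 0,0,0,0.0034,-0.0089,0,26, 0,0,0,0.0034,-0.0089,0,26, 0,0,0,0.0034,-0.0089,0,26, 0,0,0,0.0034,-0.0089,0,26, 0,0,0,0.0034,-0.0089,0,26, 0,0,0,0.0034,-0.0089,0,26, 0,0,0,0.0034,-0.0089,0,26, 0,0,0,0,0,0,26]'; python3 -c "
from h import *
state()"
python3 -m crank '[0,0,0,-0.005,0.014,0,26, 0,0,0,-0.01,0.028,0.02,26, 0,0,0.1428,-0.008,0,0.03,26, 0,0,0.1428,-0.008,-0.005,0,26, 0,0,0.1428,-0.008,-0.005,0,26, 0,0,0.1428,-0.008,-0.01,0,26, 0,0,0.1428,-0.008,-0.01,0,26, 0,0,0.1428,-0.008,-0.01,0,26, 0,0,0.1428,-0.008,-0.01,0,26, 0,0,0.1428,0,-0.01,0,26, 0,0,0.1428,0,-0.01,0,26, 0,0,0.1428,0,0,0,26, 0,0,0.1428,0,0,0,26, 0,0,0,0,0,0,26]'; python3 -c "
from h import *
for n,r in(('top',(200,150,400,330)),('side',(240,180,400,290))):
    g=get_image(n); crop(g,n[0]+'7.png',r,3)
    for c,s in blobs(g,20,3000,r): print(n,c.round(1),s[4],((ray(g,*c,.063)[:2]-O)@RB).round(4))
state((-60,0),(24,0))"
```

```text
time_s: 12.15
position: [0.5716, 0.0783, 0.0723]
tool_rot: [[0.933, 0.359, 0.0], [0.359, -0.933, -0.0], [0.0, 0.0, -1.0]]
ft_force: [0.5, 0.0, 0.1]
grip_width: 0.0222
t 12.15 pos [0.5716 0.0783 0.0723] board [-0.013   0.0227] toolx deg 21.1 tz [ 0. -0. -1.] F [0.5 0.  0.1] w 0.0222
time_s: 13.55
position: [0.4996, 0.0526, 0.1224]
tool_rot: [[-0.363, 0.932, -0.0], [0.932, 0.363, 0.0], [0.0, -0.0, -1.0]]
ft_force: [0.3, -0.3, 0.3]
grip_width: 0.0222
top [218.2 150.9] 99 [0.259  0.1028]
top [315.2 181.8] 89 [ 0.0963 -0.0862]
top [353.7 213.4] 532 [-0.0111 -0.1415]
top [287.8 211.1] 157 [0.0539 0.0017]
top [339.8 221.1] 238 [-0.0159 -0.1036]
top [278.  218.3] 27 [0.0462 0.0296]
side [387.4 185. ] 272 [0.2913 0.0836]
side [321.3 202.1] 203 [0.0456 0.1038]
side [270.  204.9] 135 [-0.1055  0.1721]
side [365.1 221.1] 43 [ 0.1105 -0.0546]
side [321.4 224.4] 79 [-0.0134 -0.0031]
side [335.6 253.6] 738 [-0.0461 -0.144 ]
side [365.4 230.8] 21 [ 0.0845 -0.0963]
side [338.8 243.3] 173 [-0.0146 -0.1084]
t 13.65 pos [0.4997 0.0523 0.1223] board [-0.0895  0.0242] toolx deg 111.0 tz [-0.  0. -1.] F [0.3 0.3 0.5] w 0.0219
(-60, 0) delta [ 0.0362 -0.012 ]
(24, 0) delta [0.0784 0.0301]
```

View pics/s7.png

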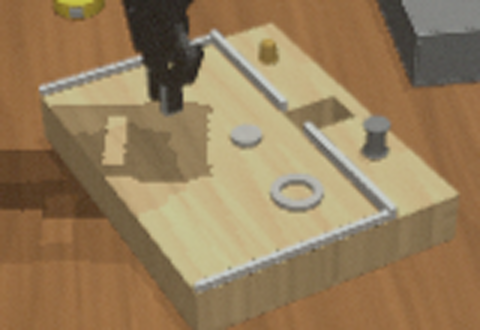

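Weight A (crop 246,136) sits in front of the gate at about board (-13, +1). I'll come in behind it and push it through.

```bash
python3 -m crank '[0,0,0,0.018,-0.006,0,26, 0,0,0,0.0182,-0.006,0,26, 0,0,0,0,0,-0.03,26, 0,0,0,0,0,-0.02,26, 0,0,0,0,0,0,26, 0,0,0,0.0087,0.0033,0,26, 0,0,0,0.0087,0.0033,0,26, 0,0,0,0.0087,0.0033,0,26, 0,0,0,0.0087,0.0034,0,26, 0,0,0,0.0087,0.0034,0,26, 0,0,0,0.0087,0.0034,0,26, 0,0,0,0.0087,0.0034,0,26, 0,0,0,0.0087,0.0033,0,26, 0,0,0,0.0087,0.0033,0,26, 0,0,0,0,0,0,26, 0,0,0,0,0,0,26]'; python3 -m crank '[0,0,0,-0.03,-0.0115,0,26, 0,0,0,-0.03,-0.0115,0.02,26, 0,0,0,-0.04,-0.0115,0.04,26, 0,0,0,-0.04,-0.0115,0.05,26, 0,0,0,-0.04,-0.01,0.05,26, 0,0,0,-0.04,0,0.04,26, 0,0,0,0,0,0,26, 0,0,0,0,0,0,26, 0,0,0,0,0,0,26, 0,0,0,0,0,0,26]'; python3 -c "
from h import *
import numpy as np
a=get_image('top');b=get_image('side');R=[]
x=cv2.resize(a['frame'][150:330,200:400,::-1],None,fx=3,fy=3);y=cv2.resize(b['frame'][170:290,240:400,::-1],None,fx=3,fy=3)
c=np.zeros((540,600,3),np.uint8)
cv2.imwrite('pics/t8.png',x)
for k,s in blobs(a): print(k.round(1),s[4],((ray(a,*k,.063)[:2]-O)@RB).round(4))
for k,s in blobs(b,20,3000,(240,180,400,290)): print('side',k.round(1),s[4])
state()"
```

```text
time_s: 15.25
position: [0.6145, 0.0696, 0.0721]
tool_rot: [[-0.361, 0.933, -0.0], [0.933, 0.361, 0.0], [0.0, -0.0, -1.0]]
ft_force: [-0.2, -1.0, -0.5]
grip_width: 0.0221
time_s: 16.25
position: [0.4232, 0.0201, 0.2381]
tool_rot: [[-0.361, 0.933, -0.003], [0.933, 0.361, 0.001], [0.001, -0.002, -1.0]]
ft_force: [0.1, 0.8, -1.3]
grip_width: 0.0224
[218.  150.9] 99 [0.2592 0.1032]
[315.2 181.8] 91 [ 0.0962 -0.0863]
[353.9 213.6] 533 [-0.0118 -0.1418]
[287.9 211.2] 157 [0.0537 0.0015]
[339.8 221.1] 239 [-0.016  -0.1037]
[243.3 257.4] 527 [-0.0104  0.1396]
[277.3 298. ] 1158 [-0.1297  0.1006]
[339.9 294.4] 701 [-0.177  -0.0369]
side [387.4 185. ] 272
side [300.1 202.3] 448
side [267.  215.9] 22
side [364.8 221.6] 48
side [330.4 252.4] 861
side [322.9 231.9] 30
side [365.2 230.8] 22
side [338.9 243.2] 178
side [307.5 251.1] 29
side [317.2 247.5] 22
t 16.35 pos [0.4232 0.0201 0.2383] board [-0.1724  0.0215] toolx deg 111.1 tz [-0.002  0.    -1.   ] F [ 0.4 -0.9 -0.1] w 0.0222
```

View pics/t8.png

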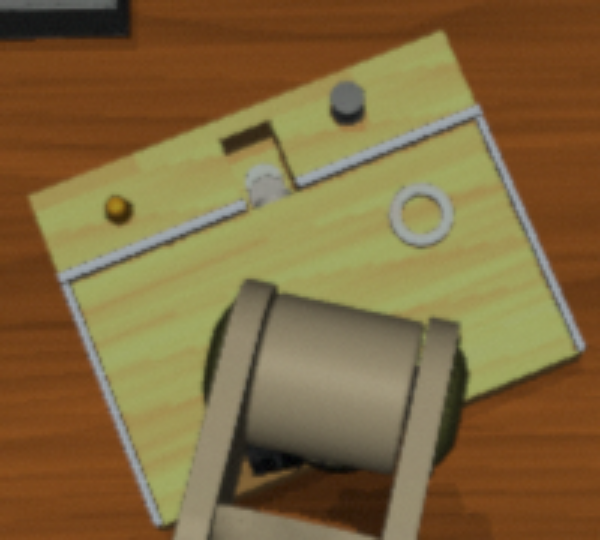

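The top view shows discs in the slot behind the gate (265,185) and the other things unmoved. The blob looks the same as before the third push, so I'll compare before and after, zoomed, and check side for A on the deck.

```bash
python3 -c "
from h import *
t4=cv2.imread('pics/t4.png')[180:230,260:310]
t7=cv2.resize(cv2.imread('pics/t7.png'),(200,180),interpolation=cv2.INTER_AREA)[30:80,60:110]
t8=get_image('top')['frame'][180:230,260:310,::-1]
sd=get_image('side')['frame'][170:290,240:400,::-1]
r=np.hstack([cv2.resize(i,(264,264),interpolation=cv2.INTER_CUBIC) for i in(t4,t7,t8)])
s=cv2.resize(sd,(440,330),interpolation=cv2.INTER_CUBIC); z=cv2.resize(sd[30:70,85:125],(330,330),interpolation=cv2.INTER_CUBIC)
b=np.hstack([s,z]); b=cv2.copyMakeBorder(b,0,0,0,r.shape[1]-b.shape[1],0)
cv2.imwrite('pics/cmp.png',np.vstack([r,b]))"
```

```text
(no output)
```

View pics/cmp.png

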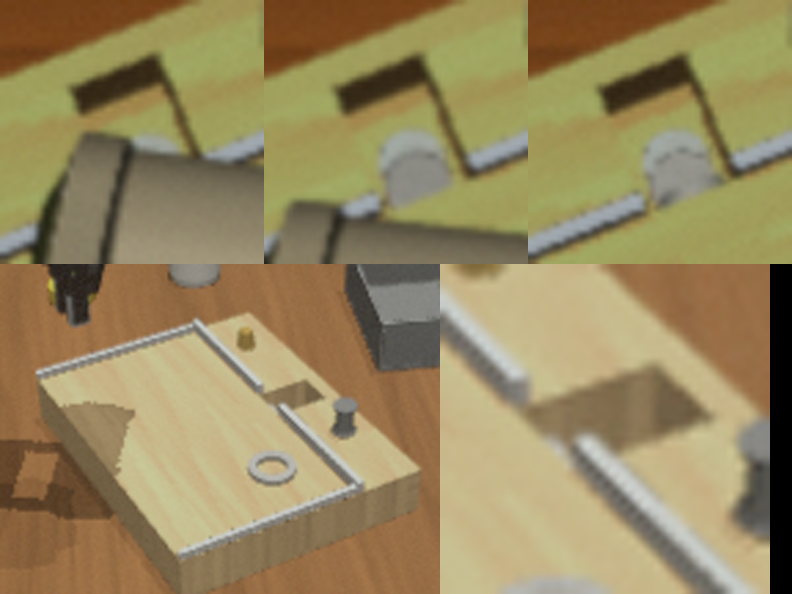

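Before the third push, two discs lie in the slot. After it, a third darker one leans at the near wall. The side view shows a light patch at the gate edge, about (339.5,222.5), so I'll locate it and check that it is still.

```bash
python3 -m crank '[0,0,0,0,0,0,26, 0,0,0,0,0,0,26, 0,0,0,0,0,0,26, 0,0,0,0,0,0,26, 0,0,0,0,0,0,26]' >/dev/null; python3 -c "
from h import *
s=get_image('side');t=get_image('top')
for z in(.035,.045,.055,.063): print(z,((ray(s,339.5,222.5,z)[:2]-O)@RB).round(4))
for n,p in(('gate',(.04,0,.055)),('postR near base',(.04,-.022,.055)),('postR top',(.04,-.022,.069)),('postL near base',(.04,.022,.055)),('eye',(-.016,-.1037,.063))):
    w=np.r_[O+RB@np.array(p[:2]),p[2]]; print(n,np.round(proj(s,w),1),np.round(proj(t,w),1))
im=cv2.cvtColor(s['frame'],cv2.COLOR_RGB2HSV)
print('S');print(im[216:230,330:350,1]); 
o=cv2.imread('pics/t8.png');a=cv2.resize(t['frame'][150:330,200:400,::-1],None,fx=3,fy=3)
print('motion',cv2.absdiff(o,a)[80:240,180:330].max())
tm=cv2.cvtColor(t['frame'],cv2.COLOR_RGB2HSV);print(tm[202:220,278:300,1])"
```

```text
0.035 [0.0593 0.011 ]
0.045 [ 0.0521 -0.0008]
0.055 [ 0.0449 -0.0126]
0.063 [ 0.0392 -0.022 ]
gate [336.  220.9] [290.8 216.9]
postR near base [339.7 224.5] [299.3 213.5]
postR top [339.8 220.8] [299. 212.]
postL near base [332.5 217.3] [282.2 220.3]
eye [337.6 242.6] [339.8 221.1]
S
[[ 74  84  83  52  29  49  79  85  92  96  98 103  97  98  98  98 100  98
   95 101]
 [ 75  74  82  80  71  93  98  98  96  97  96  97 100 100  97  98 100 105
   98  99]
 [ 76  74  73  75  79  93 100  99  99  99 100  96 100 104 104 101 103  99
   97 104]
 [ 76  74  73  74  77  83  93 102 101  95  98 104  99  98  97 103 102 102
   98  98]
 [ 78  76  76  74  76  75  82  79  72  89  97  75  52  59  86  97 101  97
   94  94]
 [ 78  79  75  79  74  74  75  61  37  41  83  36   9  12  42  84  98  99
   95  95]
 [ 79  78  78  76  76  74  76  74  54  24  54  38   8   8  13  40  87  89
   83  78]
 [ 76  77  79  76  75  76  74  74  76  56  44  32  22   6   8  12  40  75
   77  76]
 [ 76  79  79  79  76  77  76  75  78  74  57  47  30  21   6   5   5  32
   69  76]
 [ 80  78  79  79  78  79  79  75  76  77  85  78 
[... 1359 characters left out ...]
7  16  10  17  14  18  30  69
  110 129 128  71]
 [103 104 112  95  64  16  14  15  14  16  16  16  14  17  18  15  18  30
   72 112 132 110]
 [102 104 107 105  82  23  17  15  15  12  16  17  15  16  16  19  22  38
   59 102 114 114]
 [107 100 101 102  88  28  16  17  20  16  13  16  17  15  22  29  50  74
   90 107 109 107]
 [ 90  68  52  72  93  52  23  13  15  20  15  21  25  30  45  75 100 106
  107 110 107 106]
 [ 24  13  17  16  87  71  28  14  14  21  33  44  65  77  97 105 107 106
  111 110 108 109]
 [ 20  21  19  10  88  97  57  44  47  56  78  98 105 107 106 112 108 110
  109 110 107 107]
 [ 21  21  18   4  95 119 108  84  87 100 107 108 107 106 107 106 108 106
  105 109 107 109]]
```

The top view shows no motion over 0.7 s. The patch is the upper rim of the third disc. It stands steeply at the near wall on top of the other two, with the rim at about deck height, so its centre is about 0.04 m up (limit 0.05 m). Handing in.

```bash
python3 -c "
from rig import *
print(close_job())"
```

```text
the job is handed in; nothing more can be done
None
```

I swept all three weights through the gate one at a time, using the slightly open fingertips as a cradle, and handed the job in at about 17 s of the 64 s allowed. The hand-in gives no verdict.

**What the last pictures showed:**
- No weight is left on the deck.
- The gate and slot area did not change between top views about 0.7 s apart.
- The eyelet did not move within the measuring accuracy. The spool and thimble look where they were.
- I did not measure the cone, tape measure, chalk or shears again at the end, but the arm never went near them.
- The gripper was clear of everything.

**Less certain:**
- **Third weight:** it appears to stand steeply against the near wall, on top of the other two, with its rim about level with the deck. I estimated its centre at about 0.04 m, below the 0.05 m limit; I did not measure it directly.
- **First weight:** the arm hid the slot after its push, so I judged that it had dropped because it was gone from the deck. The slot showed two weights before the third went in.
- **Deck contact:** the fingertips briefly pressed on the deck with about 13 N while coming down behind the second weight. I raised them before pushing.
- **Calibration:** the board fit was off by 1–5 mm at the corners, and the two cameras differed by about 4 mm across the board.

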